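Feed one lid and show its inner face to the inspection camera

TASK

Press the lid feeder's sprung trip lever all the way down and keep it down until the front lid has rolled to the pick-up stop, then let the lever spring back; only that one lid may be let through. Pick the lid up by its upper rim and hold it up for the inspection camera: its middle on the lens axis, 160 mm in front of the lens, and its inner face (the one with the two bosses) square to the lens. Finish while still holding it there, steady, without bumping the camera or moving the other things on the table.

Things in the scene. Friction and masses are not known exactly. Their poses are not given: they have to be found in the camera images.
- feeder: lid feeder fixed to the table: a steel channel (14.5 mm wide inside, cheeks 45 mm high) on a base plate 80 x 545 mm, sloping down 8 degrees to its open end with the pick-up stop; a hood covers the queue; nothing stands higher than 0.24 m. Origin: underside of the base below the gate; x points away from the robot across the channel, y downhill along it, z up
- gate (a point): middle of the front lid as it waits at the gate. The rocker above is an escapement: at rest its far pin bars the front lid; pressed, that pin leaves the channel while the near pin bars the second lid; when it springs back, the next lid rolls up to the gate (110 mm)
- paddle (a point): middle of the top of the trip lever's rubber paddle (36 mm across the channel, 40 mm along it), 85 mm on the robot's side of the lever's shaft. Pressed from above it goes down about 34 mm, moving sideways under 4 mm; the point moves with it
- rocker (a joint): angle of the trip lever: 0 at rest (up), 0.40 rad fully pressed, at its stop; the return spring takes about 2.5 N at the paddle to start, 6 N at full stroke. The front lid is freed late in the stroke and takes about a second to roll to the stop; if the lever is let go earlier the pin catches it
- pickup (a point): where the middle of a lid is when it rests against the pick-up stop, on edge between the cheeks; its upper 65 mm stand free, so its rim can be pinched from above across its 12 mm thickness (fingers closing along the feeder's x)
- lid_front: the front lid of the queue, first behind the gate: cream moulded disc, 110.4 mm across and 12 mm thick, 17 to 32 g, on edge in the channel. Origin: centre of its plain outer face; +z is the disc's axis and points out of the inner face, the one with the two bosses, which looks away from the robot in the feeder (along the feeder's +x)
- lid_front_mid (a point): the middle of the front lid, half way through its thickness (6 mm along its z from its origin); axes as the lid's
- lid_second: the second lid of the queue, the same make, behind the front one; origin and axes as the front lid's
- lid_second_mid (a point): the middle of the second lid
- lid_third: the third and last lid of the queue; origin and axes as the front lid's
- lid_third_mid (a point): the middle of the third lid
- lens: the inspection camera's lens inside a white-faced ring light (70 mm across), clamped to a 0.39 m post stand at the back left. Origin: centre of the lens's front. It looks along its own -x axis, towards the robot and 25 degrees downward, so +x points from the work to the lens; y is level. The camera reaches 80 mm behind the front; the post is behind it
- view_point (a point): the point on the lens axis 160 mm in front of the lens, in focus; axes as the lens's
- flat_lid_a: a moulded lid like the others (112 mm across, 12 mm thick) lying flat on the table; origin at its underside; a bystander
- flat_lid_b: another moulded lid lying flat on the table; origin at its underside; a bystander
- half_shell: a cream zig-zag rimmed half-shell dish, about 118 x 112 x 60 mm, standing on the table; origin at its underside; a bystander
- bear_stopper: a small tan bear-shaped stopper, 38 x 48 x 59 mm, standing on the table; origin at its underside; a bystander

How it is judged:
On the way, in this order (a step that is already met when the one before it is completed fails the run):
1. the trip lever is pressed all the way down (value of joint rocker above 0.36 rad), for 0.1 s.
2. the front lid stands at the pick-up stop and the lever has sprung back (distance between lid_front_mid and pickup below 0.012 m and value of joint rocker below 0.04 rad), for 0.1 s.
3. the lid is lifted clear of the channel in the fingers (z of lid_front_mid in the frame of feeder above 0.16 m and contact force between the fingers and lid_front above 1 N), for 0.2 s.
At the end, for the whole second after the job is handed in: The fingers hold the front lid still in the air, touching nothing else: its middle within 12 mm of the point 160 mm before the lens (along and across its axis), the bossed inner face to the lens, square within 8 degrees; the lever is up and the other two lids are still behind the gate (x of lid_front_mid in the frame of lens between -0.172 and -0.148 m and y of lid_front_mid in the frame of lens between -0.012 and 0.012 m and z of lid_front_mid in the frame of lens between -0.012 and 0.012 m and angle between the z axis of lid_front and the x axis of lens, either way round below 0.14 rad and z of lens in the frame of lid_front above 0.1 m and contact force between the fingers and lid_front above 1 N and linear speed of lid_front below 0.02 m/s and height (world z) of lid_front_mid above 0.13 m and contact force between lid_front and lens below 0.1 N and contact force between lid_front and feeder below 0.1 N and value of joint rocker below 0.04 rad and y of lid_second_mid in the frame of feeder below 0.03 m and y of lid_third_mid in the frame of feeder below -0.07 m); the arm keeps its last pose, push and grip.
It fails at once if a second lid passes the gate (not (y of lid_second_mid in the frame of feeder below 0.03 m and y of lid_third_mid in the frame of feeder below -0.07 m)).
It fails at once if the camera is struck (contact force between any of the arm, the fingers, lid_front and lens above 3 N).
It fails at once if the lid is dropped on the table (height (world z) of lid_front_mid below 0.065 m).
It fails at once if a bystander is pushed away or knocked over (distance of any of flat_lid_a, flat_lid_b, half_shell, bear_stopper from where it was at the start of the episode above 0.02 m).
It also fails if it takes over 45 s, if anything falls off the work surface, if the arm or the gripper's body presses on something with over 40 N, if the wrist force passes 120 N, or if a joint passes its speed limit or range.

ROBOT

A 6-joint arm with a two-finger parallel gripper is mounted at the origin on a cart in front of the work surface, level with it; the furniture and walls round the work are solid. World frame = base frame: x ahead of the robot, y to its left, z up, the work surface at z = 0. Lengths are in m, angles in rad, forces in N, time in s.
With the tool pointing down it reaches from about 0.375 to 0.975 m from the base axis. Payload 3.8 kg.
Tool frame: the origin (TCP) lies between the finger pads; the fingertips stand 25 mm ahead of it and the grasp point (between the pads) lies 6 mm ahead of it; z points along the fingers, y is the line along which they close (so a half turn about z gives the same grasp; the last joint's range is limited). The gripper opens to 88 mm and grips with 3 to 60 N. Pads are 18 mm wide; open, the fingers measure 123 mm over their backs; the gripper's body (75 mm by 187 mm) begins 45 mm behind the grasp point.
Start: joints at [1.227, 0.264, 1.604, -0, 1.274, -0.037], TCP at [0.204, 0.643, 0.264] pointing down, gripper open.
Joint ranges: [-2.63, 2.63], [-0.94, 2.18], [0.31, 2.57], [-1.31, 4.45], [0, 2.66], [-2.55, 2.55]. Speed limits (rad/s): [2.57, 2.57, 3.14, 3.14, 3.14, 3.14].

INTERFACE

Orientations are given as a unit quaternion [x, y, z, w].
In Python, from bench import * gives the robot as it stands.
- The arm moves only by the tool jog_arm, never from a script. Its argument "targets" is a list of rows, each a list of 5 numbers: the opening, from 0 (shut) to 1 (fully open), then the shift along the tool's x, y, z in units of 50 mm (1.0 is 50 mm), then the turn about the tool's z in units of 360 degrees (1.0 is 360 degrees). In form: [[fingers, tx, ty, tz, yaw], ...]. A call has 1 to 5 rows; each row shifts and turns the commanded pose from where the row before left it, along the tool's axes as they then stand; what a row does not reach is not made up. A row lasts 1/10 s, in which the tool goes at most 50 mm and 8.59 degrees, less where a joint would pass 70% of its speed; a pose out of reach is approached as far as the arm can. A call with a number of a shift or a turn outside -1 to 1 is refused whole. A call with a gripper value outside its range is refused whole. The fingers move at their own pace and stop on an object; "force" is the grip in N (left out, the last holds). Time passes only in rows, so rows that do not move let the fingers close. It gives the time, the measured TCP pose, the force, the opening and the grip force at its end, in the units of the state.
- get_obs(): the state, without advancing time (a new reading comes with each control period).
- capture(name): name is "scene" or "top" or "wrist"; returns a dict with "image" (384x512x3 uint8, red, green, blue), "depth" (384x512 float32, m along the optical axis (not along the pixel's ray), 0 where there is no reading), "camera_matrix" (3x3 intrinsics, pixels), "rvec" (rotation vector, rad) and "tvec" (3), from world to camera coordinates, as OpenCV has them. Camera axes: x right, y down, z forward; pixel columns grow to the right and rows downward; lengths in m; the calibration is good to about 2 mm. The wrist camera is an equidistant fisheye: a pixel r from the principal point sees the ray r / f radians off the axis. A picture is of the moment at which its call begins.
- finish_job(): hands the job in; it is judged then, once.
The state is a dict: "time": time; "q": joint angles; "qvel": joint speeds; "tau": joint torques, N m; "tool_pos": TCP position; "orientation": TCP orientation; "contact_force": force on the tool from outside, world axes, zero at the start; "torque": the same for the moment, N m; "opening": opening from 0.0 (shut) to 1.0 (fully open); "finger_force": force on a finger pad.
Only numpy, scipy, OpenCV 4.12 (cv2) and the standard library are available. Lean on these libraries where they do the work, as an engineer would, in place of code of your own. Each camera call takes 0.05 s, during which the arm holds its last target. There are 200 camera calls.

## Working session

There is one attempt and no reset: what is moved stays moved. The work goes in short steps, Python scripts to look and compute and a tool call to move; the robot and the scene stay as the last step left them, time stands still between calls to the robot, and variables do not carry over. Pictures are saved under pics/ and viewed, at most 10 in all, crops included, and the job is handed in when it is done.

Besides the shell and the picture viewer there is one more tool, called as name([rows], argument=value, ...), one row to a line, values as JSON. jog_arm: Moves the arm, as the interface text tells. Shifts and turns lie within -1 to 1; 1 stands for 50 mm of shift or 360 degrees of turn. Its arguments: {"type":"object","properties":{"targets":{"type":"array","items":{"type":"array","items":{"type":"number","minimum":-1,"maximum":1}}},"force":{"type":"number"}},"required":["targets"]}

```bash
mkdir -p pics; ls
cat > h.py <<'E'
from bench import *
import numpy as np, cv2
from scipy.spatial.transform import Rotation as R
def pts(c):
    K=np.array(c["camera_matrix"]);d=c["depth"];h,w=d.shape
    u,v=np.meshgrid(np.arange(w),np.arange(h))
    p=np.stack([(u-K[0,2])/K[0,0]*d,(v-K[1,2])/K[1,1]*d,d],-1)
    Rm=cv2.Rodrigues(np.array(c["rvec"],float))[0]
    P=(p-np.array(c["tvec"]).reshape(3))@Rm
    P[d==0]=np.nan
    return P
E
python3 - <<'E'
from h import *
for n in ["scene","top"]:
    c=capture(n);cv2.imwrite(f"pics/{n}0.png",c["image"][:,:,::-1]);np.savez(f"{n}0.npz",P=pts(c),im=c["image"],K=c["camera_matrix"],r=c["rvec"],t=c["tvec"])
print(get_obs())
E
```

```text
pics
{'time': 0.1, 'q': array([ 1.22708892e+00,  2.64636352e-01,  1.60522547e+00,  5.53072095e-06,
        1.27368065e+00, -3.69110956e-02]), 'qvel': array([ 0.00045763, -0.00238927, -0.00200304,  0.00032514,  0.00098514,
       -0.0010593 ]), 'tau': array([ 1.51331813e-03, -5.03617537e+01, -3.58073330e+01,  7.30288820e-02,
        2.32141453e-02, -8.25193388e-05]), 'tool_pos': array([0.20366523, 0.64293106, 0.26254685]), 'orientation': array([ 1.52797990e-01,  9.88256962e-01, -9.56806270e-04, -1.87011688e-04]), 'contact_force': array([-0.14705006, -0.67994185, -0.10071482]), 'torque': array([-0.01650486,  0.02115135, -0.03282351]), 'finger_force': 0.0, 'opening': 1.0017119998403812}
```

View pics/scene0.png

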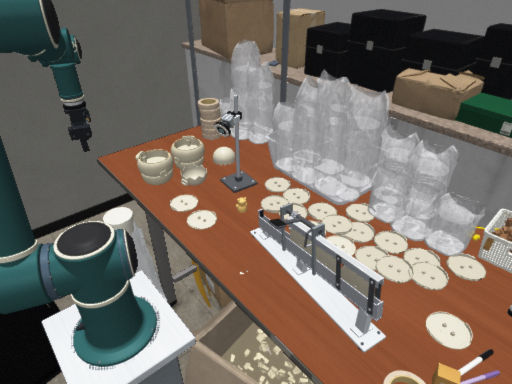

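View pics/top0.png

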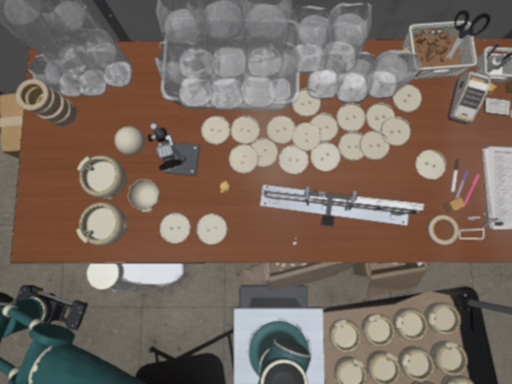

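The scene view shows the feeder on the right part of the table and the camera stand at (237,150). In the top view, the feeder runs from (262,195) to (422,212) with the paddle at about (327,220), and the lens stand is at about (170,150).

Run:
```python
from h import *
t=np.load("top0.npz");s=np.load("scene0.npz")
a=cv2.resize(t["im"][175:235,250:435],None,fx=4.3,fy=4.3,interpolation=cv2.INTER_CUBIC)
b=cv2.resize(t["im"][115:180,135:210],None,fx=4.3,fy=4.3,interpolation=cv2.INTER_CUBIC)
cc=cv2.resize(s["im"][195:345,245:390],None,fx=2.2,fy=2.2,interpolation=cv2.INTER_CUBIC)
o=np.zeros((600,800,3),np.uint8)
o[:a.shape[0],:a.shape[1]]=a[:,:800];o[262:262+b.shape[0],:b.shape[1]]=b;o[262:262+cc.shape[0],340:340+cc.shape[1]]=cc
cv2.imwrite("pics/c1.png",o[:,:,::-1])
P=t["P"]
cam=-cv2.Rodrigues(t["r"])[0].T@t["t"].reshape(3);print(cam,t["K"])
for (u,v) in [(262,190),(262,205),(420,204),(422,222),(327,220),(327,224),(320,217),(333,217),(150,200),(225,187),(175,228),(160,135),(185,165)]:print(u,v,P[v,u].round(3))
p=P[175:235,250:435].reshape(-1,3);print(np.nanpercentile(p[:,2],[1,50,99]))
```

```text
[0.3572825  0.05715093 1.39295204] [[375.02971727   0.         257.68179666]
 [  0.         375.02971727 197.46780777]
 [  0.           0.           1.        ]]
262 190 [0.575 0.057 0.016]
262 205 [0.519 0.057 0.011]
420 204 [ 0.497 -0.441  0.214]
422 222 [ 0.456 -0.534  0.002]
327 220 [ 0.447 -0.146  0.22 ]
327 224 [ 0.434 -0.145  0.225]
320 217 [ 0.475 -0.159 -0.002]
333 217 [ 0.456 -0.164  0.226]
150 200 [0.54  0.477 0.001]
225 187 [0.579 0.19  0.059]
175 228 [ 0.435  0.381 -0.002]
160 135 [0.691 0.357 0.325]
185 165 [0.671 0.346 0.014]
[-0.00630813  0.00196476  0.22321435]
```

View pics/c1.png

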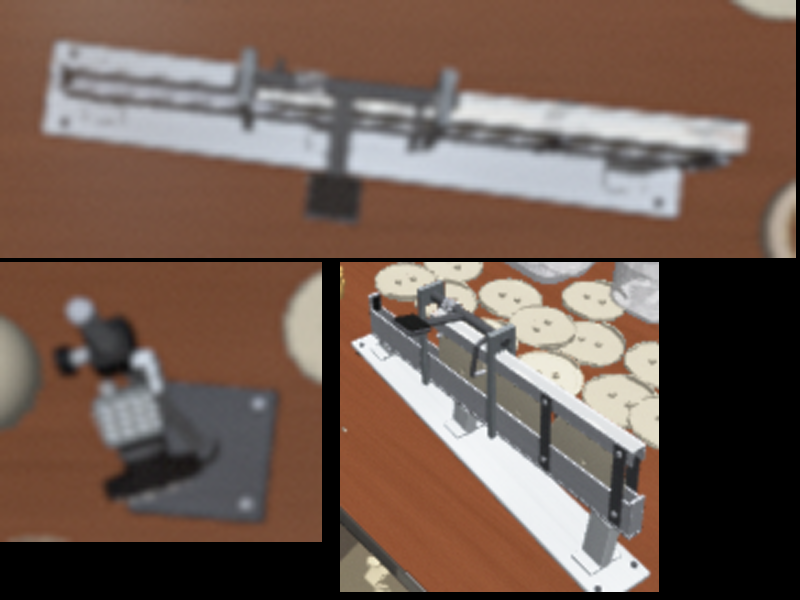

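The crops show the paddle centre at about top px (327.4,220.8), base corners at (263.3,184.3), (259.8,205.7) and (408,225), and the ring light's rim at about (171,227→) crop-bottom dark bar, its face pointing towards the robot and down.

Run:
```python
from h import *
t=np.load("top0.npz");P=t["P"];im=t["im"]
Rm=cv2.Rodrigues(t["r"])[0];cam=-Rm.T@t["t"].reshape(3)
def ray(u,v,z):
    d=Rm.T@np.linalg.inv(t["K"])@[u,v,1];return cam+d*(z-cam[2])/d[2]
A,B,C=[ray(u,v,.006) for u,v in [(263.3,184.3),(259.8,205.7),(408.1,225)]]
print(A,B,C,np.linalg.norm(A-B),np.linalg.norm(C-B))
yd=(B-C)/np.linalg.norm(B-C);print("feeder y dir",yd,np.degrees(np.arctan2(yd[1],yd[0])))
# paddle: dark pts with z .2-.24
hsv=cv2.cvtColor(im,cv2.COLOR_RGB2HSV)
m=(P[...,2]>.205)&(P[...,2]<.245)
vv,uu=np.where(m);s=(uu>315)&(uu<340)&(vv>212)&(vv<232)
print("paddle",np.c_[uu[s],vv[s]].min(0),np.c_[uu[s],vv[s]].max(0),P[vv[s],uu[s]].mean(0))
# camera head top points
s=np.load("scene0.npz")
for n,D in (("top",t),("scene",s)):
    Q=D["P"];k=(Q[...,2]>.25)&(Q[...,2]<.5)&(Q[...,0]>.45)&(Q[...,0]<.85)&(Q[...,1]>.25)&(Q[...,1]<.5)
    v,u=np.where(k);print(n,k.sum(),u.min(),u.max(),v.min(),v.max())
    g=D["im"][k].min(1);print(np.c_[u,v,Q[k].round(3),D["im"][k]][::max(1,len(u)//40)])
c=capture("wrist");cv2.imwrite("pics/w0.png",c["image"][:,:,::-1]);print(c["camera_matrix"],c["rvec"],c["tvec"])
```

```text
[0.59797132 0.05173766 0.006     ] [0.51722505 0.06502604 0.006     ] [ 0.44437849 -0.48043327  0.006     ] 0.08183240206237508 0.5503021710561942
feeder y dir [0.13237557 0.99119963 0.        ] 82.39311117700805
paddle [321 213] [333 226] [ 0.44690843 -0.14584992  0.22299476]
top 707 147 181 124 170
[[151.    124.      0.704   0.367   0.386 145.    132.    135.   ]
 [153.    127.      0.694   0.36    0.388 172.    178.    191.   ]
 [162.    128.      0.713   0.352   0.325  50.     41.     39.   ]
 [155.    130.      0.692   0.359   0.37   68.     69.     70.   ]
 [160.    131.      0.698   0.353   0.343  63.     64.     67.   ]
 [165.    132.      0.703   0.345   0.316  34.     26.     25.   ]
 [155.    134.      0.695   0.373   0.324  72.     67.     65.   ]
 [153.    135.      0.696   0.382   0.311 139.    129.    131.   ]
 [150.    136.      0.69    0.389   0.319  49.     50.     53.   ]
 [167.    136.      0.689   0.337   0.322 174.    181.    190.   ]
 [160.    137.      0.687   0.359   0.319  49.     48.     51.   ]
 [153.    138.      0.687   0.382   0.31  126.    122.    125
[... 4292 characters left out ...]
88  68.     81.     84.   ]
 [238.    129.      0.702   0.349   0.253 116.    118.    122.   ]
 [228.    130.      0.616   0.298   0.292  33.     31.     32.   ]
 [225.    131.      0.616   0.317   0.282  80.     78.     76.   ]
 [224.    132.      0.615   0.322   0.277  30.     33.     35.   ]
 [225.    133.      0.621   0.325   0.27   43.     43.     43.   ]
 [227.    134.      0.62    0.311   0.271 131.    127.    124.   ]
 [225.    136.      0.621   0.326   0.257 115.    105.     99.   ]]
[[297.31863964   0.         254.48259787]
 [  0.         297.31863964 188.79870579]
 [  0.           0.           1.        ]] [-2.35978575 -1.72776783 -0.22110402] [-0.67353218 -0.033653    0.38909972]
```

View pics/w0.png

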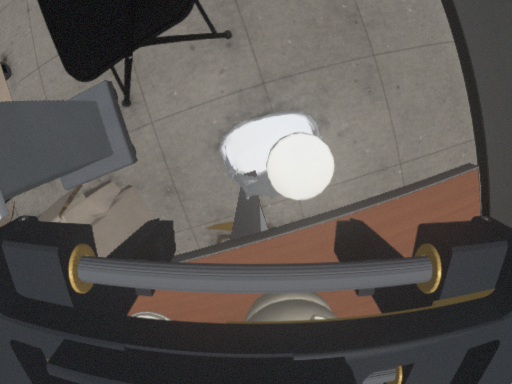

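```bash
cat >> h.py <<'E'
def pose():
    o=get_obs();return np.array(o["tool_pos"]),R.from_quat(o["orientation"]),o
def plan(wps,n,f,yaws=None,p=None,r=None):
    """rows to world waypoints wps (n rows each), turning yaws[i] deg (world, about tool z reversed) on each leg"""
    if p is None: p,r,_=pose()
    yaws=yaws or [0]*len(wps)
    for w,k,y in zip(wps,n,yaws):
        for i in range(k):
            d=(np.array(w)-p)/(k-i);t=r.inv().apply(d)/.05;t=t.round(3);a=round(-y/k/360,4)
            print([f,*t.tolist(),a]);p=p+r.apply(t*.05);r=r*R.from_euler("z",a*360,degrees=True)
    print("end",p.round(4),"tool y",r.apply([0,1,0]).round(3));return p,r
E
python3 - <<'E'
from h import *
plan([(.36,.35,.30),(.43,.1,.30),(.447,-.146,.30)],[9,8,8],0,[-30,-28,-22])
# lens: white face in scene
s=np.load("scene0.npz");Q=s["P"];im=s["im"].astype(int)
k=(Q[...,2]>.22)&(Q[...,2]<.36)&(Q[...,0]>.57)&(Q[...,0]<.635)&(Q[...,1]>.27)&(Q[...,1]<.40)
X=Q[k]; c=X.mean(0)
for it in range(6):
    U,S,V=np.linalg.svd(X-X.mean(0),full_matrices=False);n=V[2]*np.sign(V[2][0]);d=(X-X.mean(0))@n
    X=X[abs(d-np.median(d))<.008]
print(len(X),X.mean(0),n,S,"yaw",np.degrees(np.arctan2(n[1],n[0])),"tilt",np.degrees(np.arcsin(n[2])))
E
```

```text
[0, -0.528, -0.516, -0.082, 0.0093]
[0, -0.557, -0.484, -0.082, 0.0093]
[0, -0.584, -0.451, -0.082, 0.0093]
[0, -0.61, -0.416, -0.082, 0.0093]
[0, -0.633, -0.38, -0.082, 0.0093]
[0, -0.654, -0.342, -0.082, 0.0093]
[0, -0.673, -0.303, -0.082, 0.0093]
[0, -0.689, -0.264, -0.082, 0.0093]
[0, -0.704, -0.223, -0.083, 0.0093]
[0, -0.58, -0.291, 0.001, 0.0097]
[0, -0.597, -0.255, 0.001, 0.0097]
[0, -0.611, -0.218, 0.001, 0.0097]
[0, -0.623, -0.181, 0.001, 0.0097]
[0, -0.633, -0.143, 0.001, 0.0097]
[0, -0.641, -0.104, 0.001, 0.0097]
[0, -0.646, -0.064, 0.001, 0.0097]
[0, -0.649, -0.025, 0.001, 0.0097]
[0, -0.606, -0.111, 0.001, 0.0076]
[0, -0.611, -0.082, 0.001, 0.0076]
[0, -0.614, -0.053, 0.001, 0.0076]
[0, -0.616, -0.024, 0.001, 0.0076]
[0, -0.616, 0.006, 0.001, 0.0076]
[0, -0.616, 0.035, 0.001, 0.0076]
[0, -0.613, 0.065, 0.001, 0.0076]
[0, -0.609, 0.094, 0.0, 0.0076]
end [ 0.447 -0.146  0.3  ] tool y [ 0.991 -0.131 -0.   ]
151 [0.60996486 0.32500409 0.28760459] [0.9020824  0.28134691 0.32724799] [0.24450503 0.20310068 0.03459696] yaw 17.3219716512873 tilt 19.101824822388846
```

jog_arm([
  [0,-0.53,-0.52,-0.08,0.0093],
  [0,-0.56,-0.48,-0.08,0.0093],
  [0,-0.58,-0.45,-0.08,0.0093],
  [0,-0.61,-0.42,-0.08,0.0093],
  [0,-0.63,-0.38,-0.08,0.0093],
], force=10)

```text
time: 0.65
tool_pos: [0.2909, 0.4791, 0.2835]
orientation: [0.296, 0.955, -0.0, -0.0]
contact_force: [0.7, 0.9, 0.2]
opening: 0.567
finger_force: 0.0
```

jog_arm([
  [0,-0.65,-0.34,-0.08,0.0093],
  [0,-0.67,-0.3,-0.08,0.0093],
  [0,-0.69,-0.26,-0.08,0.0093],
  [0,-0.7,-0.22,-0.08,0.0093],
  [0,-0.58,-0.29,0,0.0097],
])

```text
time: 1.15
tool_pos: [0.3698, 0.3185, 0.3002]
orientation: [0.433, 0.901, 0.0, 0.0]
contact_force: [1.1, -0.2, 0.6]
opening: 0.114
finger_force: 0.0
```

jog_arm([
  [0,-0.6,-0.25,0,0.0097],
  [0,-0.61,-0.22,0,0.0097],
  [0,-0.62,-0.18,0,0.0097],
  [0,-0.63,-0.14,0,0.0097],
  [0,-0.64,-0.1,0,0.0097],
])

```text
time: 1.65
tool_pos: [0.4128, 0.1628, 0.2995]
orientation: [0.565, 0.825, -0.0, -0.0]
contact_force: [0.1, 1.1, 0.1]
opening: 0.007
finger_force: 0.0
```

jog_arm([
  [0,-0.65,-0.06,0,0.0097],
  [0,-0.65,-0.02,0,0.0097],
  [0,-0.61,-0.11,0,0.0076],
  [0,-0.61,-0.08,0,0.0076],
  [0,-0.61,-0.05,0,0.0076],
])

```text
time: 2.15
tool_pos: [0.4373, 0.0081, 0.2995]
orientation: [0.669, 0.743, -0.0, -0.0]
contact_force: [0.2, 0.0, 0.6]
opening: 0.009
finger_force: 0.0
```

jog_arm([
  [0,-0.62,-0.02,0,0.0076],
  [0,-0.62,0.01,0,0.0076],
  [0,-0.62,0.04,0,0.0076],
  [0,-0.61,0.06,0,0.0076],
  [0,-0.61,0.09,0,0.0076],
])

```text
time: 2.65
tool_pos: [0.4481, -0.1459, 0.2995]
orientation: [0.753, 0.658, -0.0, -0.0]
contact_force: [0.8, -0.2, 0.3]
opening: 0.006
finger_force: 0.0
```

Run:
```python
from h import *
p,r,o=pose();print(o["time"],p,r.apply([0,1,0]),o["q"],o["contact_force"])
c=capture("wrist");cv2.imwrite("pics/w1.png",c["image"][:,:,::-1]);np.savez("w1.npz",im=c["image"],K=c["camera_matrix"],r=c["rvec"],t=c["tvec"],d=c["depth"])
Rm=cv2.Rodrigues(np.array(c["rvec"]))[0];print("cam",-Rm.T@np.array(c["tvec"]).ravel(),"fwd",Rm[2],"down",Rm[1])
```

```text
2.65 [ 0.44813578 -0.14593834  0.29946806] [ 9.91093533e-01 -1.33167377e-01 -2.41223130e-04] [-3.67737229e-01 -1.51087049e-01  1.97514726e+00  8.39477887e-05
  1.31779982e+00 -2.34194091e-01] [ 0.78805719 -0.24083198  0.28551316]
cam [ 0.45572254 -0.08137591  0.42049378] fwd [-0.03463381 -0.25236073 -0.96701322] down [-0.128942   -0.95837829  0.25472537]
```

View pics/w1.png

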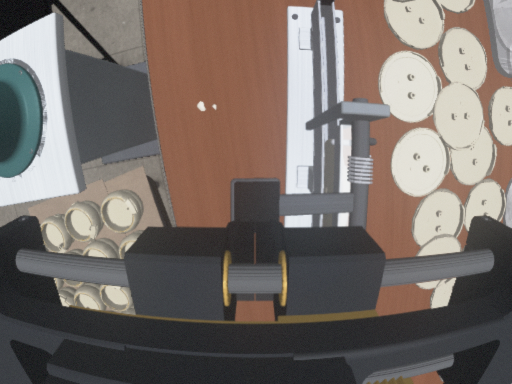

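The wrist view shows the paddle at (256,206), straight under the closed fingers. Pressing now.

jog_arm([
  [0,0,0,0.3,0],
  [0,0,0,0.3,0],
  [0,0,0,0.3,0],
  [0,0,0,0.2,0],
  [0,0,0,0.2,0],
])

```text
time: 3.2
tool_pos: [0.4477, -0.1439, 0.2334]
orientation: [0.752, 0.66, -0.001, -0.001]
contact_force: [-2.2, -1.1, 3.8]
opening: 0.006
finger_force: 2.1
```

jog_arm([
  [0,0,0,0.1,0],
  [0,0,0,0.1,0],
  [0,0,0,0.1,0],
  [0,0,0,0,0],
])

```text
time: 3.6
tool_pos: [0.4484, -0.1452, 0.22]
orientation: [0.752, 0.659, -0.001, 0.0]
contact_force: [-4.5, -1.3, 5.7]
opening: 0.005
finger_force: 3.2
```

jog_arm([
  [0,0,0,0.06,0],
  [0,0,0,0.06,0],
  [0,0,0,0,0],
])

```text
time: 3.9
tool_pos: [0.4487, -0.1456, 0.2171]
orientation: [0.752, 0.659, -0.001, 0.001]
contact_force: [-10.7, 0.2, 18.3]
opening: 0.006
finger_force: 10.2
```

Run:
```python
from h import *
o=get_obs();print(o["contact_force"],o["tool_pos"])
c=capture("scene");np.savez("s1.npz",P=pts(c),im=c["image"])
cv2.imwrite("pics/s1.png",cv2.resize(c["image"][170:320,225:390,::-1],None,fx=4,fy=4,interpolation=cv2.INTER_CUBIC))
```

```text
[-10.73025288   0.19001303  18.33704435] [ 0.44866515 -0.14560311  0.21711792]
```

Force has jumped from 6 to 18 N, so the lever is at its stop; I'll hold.

jog_arm([
  [0,0,0,0,0],
  [0,0,0,0,0],
  [0,0,0,0,0],
  [0,0,0,0,0],
  [0,0,0,0,0],
])

```text
time: 4.45
tool_pos: [0.4487, -0.1456, 0.2171]
orientation: [0.752, 0.659, -0.0, 0.001]
contact_force: [-9.9, -0.3, 18.3]
opening: 0.005
finger_force: 10.2
```

jog_arm([
  [0,0,0,0,0],
  [0,0,0,0,0],
  [0,0,0,0,0],
  [0,0,0,0,0],
  [0,0,0,0,0],
])

```text
time: 4.95
tool_pos: [0.4487, -0.1456, 0.2172]
orientation: [0.752, 0.659, -0.0, 0.001]
contact_force: [-10.8, -0.9, 19.0]
opening: 0.0
finger_force: 10.2
```

jog_arm([
  [0,0,0,0,0],
  [0,0,0,0,0],
])

```text
time: 5.15
tool_pos: [0.4487, -0.1456, 0.2171]
orientation: [0.752, 0.659, -0.0, 0.001]
contact_force: [-10.7, -0.9, 18.9]
opening: 0.008
finger_force: 10.2
```

Run:
```python
from h import *
o=get_obs();print(o["contact_force"],o["tool_pos"])
c=capture("scene");np.savez("s1.npz",P=pts(c),im=c["image"],K=c["camera_matrix"],r=c["rvec"],t=c["tvec"])
cv2.imwrite("pics/s1.png",cv2.resize(c["image"][170:320,225:390,::-1],None,fx=4,fy=4,interpolation=cv2.INTER_CUBIC))
c=capture("top");np.savez("t1.npz",P=pts(c),im=c["image"],K=c["camera_matrix"],r=c["rvec"],t=c["tvec"])
```

```text
[-10.65823522  -0.86694447  18.87347709] [ 0.44867608 -0.14558651  0.21713785]
```

View pics/s1.png

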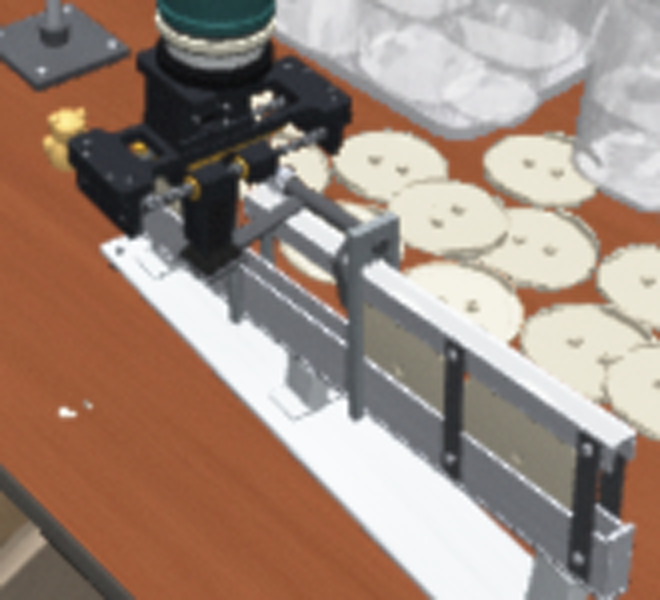

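The lever is down at (200,255), the front lid has left the space under the rocker, and the second and third lids sit at (400,350) and (510,430). Releasing.

jog_arm([
  [0,0,0,-0.3,0],
  [0,0,0,-0.6,0],
  [0,0,0,-0.9,0],
  [1,0,0,-0.6,0],
  [1,0,0,0,0],
])

```text
time: 5.75
tool_pos: [0.4514, -0.1453, 0.3394]
orientation: [0.752, 0.659, 0.003, 0.005]
contact_force: [0.1, -0.4, -0.2]
opening: 0.165
finger_force: 0.0
```

Run:
```python
from h import *
c=capture("top");P=pts(c);np.savez("t2.npz",P=P,im=c["image"],K=c["camera_matrix"],r=c["rvec"],t=c["tvec"])
w=capture("wrist");s=capture("scene");np.savez("s2.npz",P=pts(s),im=s["image"],K=s["camera_matrix"],r=s["rvec"],t=s["tvec"])
np.savez("w2.npz",im=w["image"],K=w["camera_matrix"],r=w["rvec"],t=w["tvec"],d=w["depth"])
a=cv2.resize(c["image"][178:232,255:350],None,fx=5,fy=5,interpolation=cv2.INTER_CUBIC)
b=cv2.resize(s["image"][195:275,235:330],None,fx=3.4,fy=3.4,interpolation=cv2.INTER_CUBIC)
e=w["image"][0:300,200:500]
o=np.zeros((600,800,3),np.uint8);o[:a.shape[0],:a.shape[1]]=a;o[300:300+b.shape[0],:b.shape[1]]=b;o[300:600,400:700]=e
cv2.imwrite("pics/c2.png",o[:,:,::-1])
# high points of z>.08 near stop
Q=P[175:215,258:320];v,u=np.where((Q[...,2]>.07)&(Q[...,1]>-.09));
for i in range(0,len(u),max(1,len(u)//40)):print(u[i]+258,v[i]+175,Q[v[i],u[i]].round(3),c["image"][v[i]+175,u[i]+258])
```

```text
306 186 [ 0.558 -0.084  0.205] [123 101  92]
264 189 [0.565 0.05  0.097] [173 174 180]
306 189 [ 0.548 -0.084  0.203] [138 132 134]
274 190 [0.555 0.016 0.141] [187 178 164]
281 190 [ 0.554 -0.007  0.149] [192 187 175]
307 190 [ 0.544 -0.087  0.205] [140 146 153]
269 191 [0.553 0.033 0.129] [154 148 143]
276 191 [0.551 0.01  0.146] [185 176 160]
283 191 [ 0.551 -0.014  0.145] [196 189 173]
290 191 [ 0.55  -0.037  0.147] [183 181 175]
265 192 [0.555 0.046 0.097] [97 90 83]
272 192 [0.549 0.023 0.134] [147 138 126]
279 192 [ 0.547 -0.     0.148] [174 166 152]
286 192 [ 0.547 -0.024  0.149] [187 179 162]
305 192 [ 0.54  -0.082  0.194] [117 119 124]
266 193 [0.55  0.043 0.105] [104  93  85]
273 193 [0.548 0.019 0.121] [116 107  96]
280 193 [ 0.544 -0.004  0.147] [134 126 115]
287 193 [ 0.544 -0.027  0.143] [171 163 147]
294 193 [ 0.552 -0.056  0.087] [168 170 176]
265 194 [0.549 0.046 0.088] [107 100  98]
273 194 [0.548 0.018 0.098] [109  99  91]
280 194 [ 0.544 -0.005  0.122] [105  97  88]
287 194 [ 0.541 -0.028  0.141] [132 125 113]
294 194 [ 0.549 -0.056  0.085] [137 135 133]
301 194 
[... 227 characters left out ...]
-0.052  0.128] [125 118 107]
302 195 [ 0.545 -0.084  0.087] [122 123 127]
270 196 [0.543 0.029 0.081] [115 109 107]
279 196 [ 0.544 -0.004  0.072] [113 105 101]
286 196 [ 0.541 -0.027  0.093] [109 102  98]
293 196 [ 0.538 -0.05   0.112] [107 102  92]
307 196 [ 0.525 -0.087  0.205] [126 130 138]
282 197 [ 0.539 -0.014  0.085] [149 148 150]
290 197 [ 0.539 -0.042  0.084] [121 118 118]
305 197 [ 0.522 -0.081  0.204] [139 143 148]
286 198 [ 0.536 -0.028  0.076] [109 104 104]
293 198 [ 0.535 -0.052  0.087] [130 129 131]
293 199 [ 0.532 -0.053  0.08 ] [112 110 110]
300 199 [ 0.531 -0.076  0.092] [169 172 179]
297 200 [ 0.53  -0.067  0.072] [117 117 120]
304 200 [ 0.527 -0.09   0.092] [104 104 106]
```

View pics/c2.png

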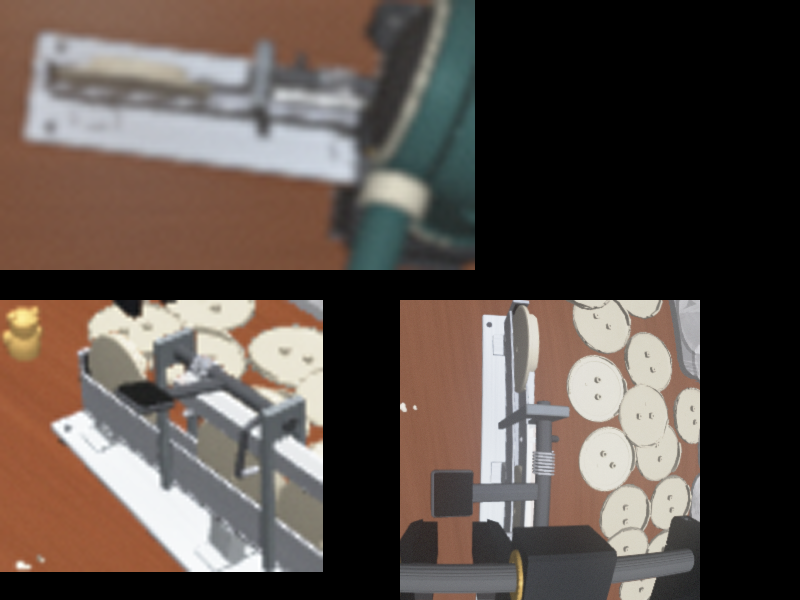

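The lid stands at the stop, with its upper rim free in the crop at (120,65), and the lever is back up. Now I'll fit the lid's position.

Run:
```python
from h import *
from scipy.optimize import least_squares
yd=np.array([.1324,.9912,0]);xd=np.array([.9912,-.1324,0])
def wpts(w):
    K=w["K"];d=w["d"];h,ww=d.shape;u,v=np.meshgrid(np.arange(ww),np.arange(h))
    x=(u-K[0,2])/K[0,0];y=(v-K[1,2])/K[1,1];th=np.hypot(x,y);k=np.tan(th)/np.maximum(th,1e-9)
    p=np.stack([x*k*d,y*k*d,d],-1);Rm=cv2.Rodrigues(w["r"])[0];P=(p-w["t"].reshape(3))@Rm;P[d==0]=np.nan;return P
for n in ["t2","w2","s2"]:
    D=np.load(n+".npz");P=wpts(D) if n=="w2" else D["P"]
    im=D["im"];hsv=cv2.cvtColor(im,cv2.COLOR_RGB2HSV)
    s=P@yd;a=P@xd
    k=(P[...,2]>.103)&(P[...,2]<.2)&(s>-.0)&(s<.13)&(abs(a-.545)<.03)
    s0=P[k]@yd; a0=P[k]@xd; z=P[k][:,2]
    print(n,k.sum(),"a pct",np.percentile(a0,[2,10,50,90,98]).round(4),"s",np.percentile(s0,[0,2,98,100]).round(4),"zmax",np.percentile(z,[98,100]))
    # rim: upper envelope per s bin
    b=np.round(s0/.006).astype(int);E=np.array([(np.median(s0[b==i]),z[b==i].max()) for i in np.unique(b) if (b==i).sum()>2])
    f=least_squares(lambda q:np.hypot(E[:,0]-q[0],E[:,1]-q[1])-.0552,[.065,.094],loss="soft_l1",f_scale=.002)
    print(" centre s,z",f.x,"cost",f.cost,"world",(yd*f.x[0]+xd*np.median(a0)).round(4))
    print(E.round(3).tolist())
```

```text
t2 137 a pct [0.5394 0.5398 0.5417 0.5497 0.5517] s [0.0117 0.016  0.1101 0.1157] zmax [0.15090719 0.15420915]
 centre s,z [0.06316382 0.09715745] cost 1.93896043064271e-05 world [ 0.5453 -0.0091  0.    ]
[[0.017, 0.128], [0.024, 0.135], [0.031, 0.143], [0.036, 0.147], [0.042, 0.149], [0.049, 0.149], [0.054, 0.152], [0.06, 0.154], [0.066, 0.151], [0.072, 0.148], [0.078, 0.15], [0.084, 0.146], [0.09, 0.148], [0.096, 0.137], [0.102, 0.136], [0.108, 0.131], [0.115, 0.119]]
w2 1343 a pct [0.5413 0.5416 0.5428 0.5513 0.5535] s [0.0079 0.0119 0.1073 0.1165] zmax [0.14929393 0.15065684]
 centre s,z [0.06189184 0.09608379] cost 4.993818655223735e-06 world [ 0.5462 -0.0105  0.    ]
[[0.008, 0.109], [0.012, 0.122], [0.018, 0.132], [0.024, 0.138], [0.03, 0.141], [0.036, 0.145], [0.042, 0.147], [0.048, 0.149], [0.054, 0.15], [0.06, 0.15], [0.066, 0.151], [0.072, 0.15], [0.078, 0.148], [0.084, 0.146], [0.09, 0.143], [0.095, 0.14], [0.102, 0.136], [0.107, 0.128], [0.113, 0.12]]
s2 175 a pct [0.5414 0.5422 0.5439 0.5502 0.5549] s [0.0198 0.0237 0.1068 0.1135] zmax [0.14868422 0.15017013]
 centre s,z [0.058773   0.09465603] cost 5.231134888533052e-06 world [ 0.5469 -0.0138  0.    ]
[[0.024, 0.137], [0.03, 0.141], [0.036, 0.146], [0.041, 0.147], [0.048, 0.15], [0.054, 0.15], [0.06, 0.15], [0.066, 0.149], [0.072, 0.147], [0.077, 0.148], [0.085, 0.142], [0.09, 0.141], [0.096, 0.135], [0.102, 0.127], [0.105, 0.127]]
```

Run:
```python
from h import *
p,r,o=pose();print(p,r.as_quat())
plan([(.5503,-.0114,.30),(.5503,-.0114,.200)],[6,4],.6)
```

```text
[ 0.44834731 -0.14443341  0.33273587] [ 7.51963434e-01  6.59204731e-01  1.37302983e-05 -3.40150972e-04]
[0.6, 0.484, 0.279, 0.109, 0.0]
[0.6, 0.484, 0.279, 0.109, 0.0]
[0.6, 0.484, 0.279, 0.109, 0.0]
[0.6, 0.484, 0.279, 0.109, 0.0]
[0.6, 0.484, 0.279, 0.11, 0.0]
[0.6, 0.484, 0.279, 0.109, 0.0]
[0.6, -0.0, 0.0, 0.5, 0.0]
[0.6, -0.0, 0.0, 0.5, 0.0]
[0.6, -0.0, 0.0, 0.5, 0.0]
[0.6, -0.001, 0.001, 0.5, 0.0]
end [ 0.5503 -0.0114  0.2   ] tool y [ 0.991 -0.131 -0.   ]
```

jog_arm([
  [0.6,0.48,0.28,0.11,0],
  [0.6,0.48,0.28,0.11,0],
  [0.6,0.48,0.28,0.11,0],
  [0.6,0.48,0.28,0.11,0],
  [0.6,0.48,0.28,0.11,0],
])

```text
time: 6.4
tool_pos: [0.533, -0.0338, 0.3032]
orientation: [0.752, 0.659, -0.001, -0.002]
contact_force: [0.1, -1.4, 1.0]
opening: 0.604
finger_force: 0.0
```

jog_arm([
  [0.6,0.5,0.28,0.11,0],
  [0.6,0,0,0.5,0],
  [0.6,0,0,0.5,0],
  [0.6,0,0,0.5,0],
  [0.6,0,0,0.5,0],
])

```text
time: 6.9
tool_pos: [0.5491, -0.0116, 0.197]
orientation: [0.752, 0.659, -0.001, -0.002]
contact_force: [-0.1, -0.8, -0.1]
opening: 0.601
finger_force: 0.0
```

jog_arm([
  [0.6,0,0,0,0],
])

```text
time: 7.0
tool_pos: [0.5463, -0.0115, 0.1941]
orientation: [0.752, 0.659, -0.004, -0.004]
contact_force: [-0.8, 0.6, -1.2]
opening: 0.608
finger_force: 0.0
```

Run:
```python
from h import *
p,r,o=pose();print(p,r.as_quat(),o["opening"])
plan([(.5503,-.0114,.136)],[4],.6)
w=capture("wrist");cv2.imwrite("pics/w3.png",w["image"][:,:,::-1])
```

```text
[ 0.54628762 -0.01151596  0.19408206] [ 0.75197562  0.65916374 -0.00416687 -0.00429744] 0.6078210820816907
[0.6, 0.003, 0.023, 0.29, 0.0]
[0.6, 0.004, 0.023, 0.29, 0.0]
[0.6, 0.003, 0.024, 0.29, 0.0]
[0.6, 0.004, 0.023, 0.291, 0.0]
end [ 0.5503 -0.0114  0.136 ] tool y [ 0.991 -0.131 -0.012]
```

View pics/w3.png

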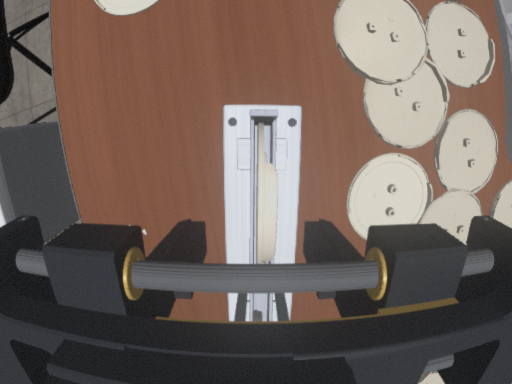

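The wrist view shows the lid's rim at (266,200), about 4–5 mm to the tool's +y side of the fingers' middle (255). I'll correct this while descending.

jog_arm([
  [0.6,0,0,0,0],
])

```text
time: 7.15
tool_pos: [0.5506, -0.0119, 0.2004]
orientation: [0.752, 0.659, -0.0, -0.0]
contact_force: [-0.0, 0.4, 0.8]
opening: 0.596
finger_force: 0.0
```

Run:
```python
from h import *
p,r,o=pose();print(p,r.as_quat(),o["opening"])
plan([(.5508,-.0114,.136)],[4],.6)
```

```text
[ 0.5505701  -0.01194563  0.20044032] [ 7.52038657e-01  6.59118833e-01 -2.96092250e-04 -3.66919685e-04] 0.5964046518356836
[0.6, 0.003, 0.001, 0.322, 0.0]
[0.6, 0.003, 0.001, 0.322, 0.0]
[0.6, 0.003, 0.001, 0.322, 0.0]
[0.6, 0.002, 0.001, 0.323, 0.0]
end [ 0.5508 -0.0114  0.136 ] tool y [ 0.991 -0.131 -0.001]
```

jog_arm([
  [0.6,0,0,0.32,0],
  [0.6,0,0,0.32,0],
  [0.6,0,0,0.32,0],
  [0.6,0,0,0.32,0],
  [0.6,0,0,0,0],
], force=20)

```text
time: 7.65
tool_pos: [0.5501, -0.012, 0.1361]
orientation: [0.752, 0.659, -0.001, -0.001]
contact_force: [-1.0, -0.2, 0.3]
opening: 0.598
finger_force: 0.0
```

jog_arm([
  [0.6,0,0,0,0],
  [0,0,0,0,0],
  [0,0,0,0,0],
  [0,0,0,0,0],
  [0,0,0,0,0],
])

```text
time: 8.15
tool_pos: [0.5511, -0.012, 0.1373]
orientation: [0.752, 0.659, 0.0, 0.0]
contact_force: [-0.5, -0.1, 0.1]
opening: 0.261
finger_force: 0.0
```

jog_arm([
  [0,0,0,0,0],
  [0,0,0,0,0],
  [0,0,0,0,0],
])

```text
time: 8.45
tool_pos: [0.5508, -0.012, 0.1368]
orientation: [0.752, 0.659, 0.0, 0.0]
contact_force: [-0.0, 0.9, 0.2]
opening: 0.136
finger_force: 20.0
```

Lid gripped (opening 12 mm, 20 N). Lifting.

jog_arm([
  [0,0,0,-0.2,0],
  [0,0,0,-0.4,0],
  [0,0,0,-0.6,0],
  [0,0,0,-0.6,0],
  [0,0,0,-0.6,0],
])

```text
time: 8.95
tool_pos: [0.5505, -0.012, 0.2584]
orientation: [0.752, 0.659, -0.0, -0.0]
contact_force: [0.3, 0.2, 0.1]
opening: 0.129
finger_force: 20.0
```

jog_arm([
  [0,0,0,-0.6,0],
  [0,0,0,-0.6,0],
  [0,0,0,-0.6,0],
  [0,0,0,-0.4,0],
  [0,0,0,0,0],
])

```text
time: 9.45
tool_pos: [0.5522, -0.0121, 0.3714]
orientation: [0.752, 0.659, 0.003, 0.003]
contact_force: [-0.3, 0.2, -0.3]
opening: 0.136
finger_force: 20.0
```

Run:
```python
from h import *
p,r,o=pose();print(o["time"],p,r.as_quat(),o["q"],o["finger_force"])
t=np.load("top0.npz")["P"];s=np.load("scene0.npz")["P"]
for P in (t,s):
    k=(P[...,0]>.7)&(P[...,0]<1.3)&(abs(P[...,1]-.25)<.25)
    X=P[k]
    for a in np.arange(.7,1.3,.1):
        m=(X[:,0]>a)&(X[:,0]<a+.1);print(round(a,1),m.sum(),X[m,2].max().round(3) if m.any() else None,end="; ")
    print()
```

```text
9.45 [ 0.5521828  -0.01213365  0.37141786] [0.75205857 0.65908575 0.00262855 0.00264023] [-6.70645937e-02 -2.25367792e-02  1.72725373e+00 -7.09186990e-06
  1.42942448e+00  6.45156150e-02] 19.999601400268148
0.7 2827 0.39; 0.8 6008 0.318; 0.9 4309 0.359; 1.0 5733 0.422; 1.1 723 0.353; 1.2 542 0.195; 1.3 0 None; 
0.7 1342 0.389; 0.8 4481 0.314; 0.9 2923 0.357; 1.0 2058 0.428; 1.1 260 0.424; 1.2 1408 0.53; 1.3 0 None;
```

Run:
```python
from h import *
from scipy.optimize import least_squares
e=np.radians(25)
for n in ("scene0","s2"):
    s=np.load(n+".npz");Q=s["P"];im=s["im"]
    k=(Q[...,2]>.22)&(Q[...,2]<.36)&(Q[...,0]>.56)&(Q[...,0]<.66)&(Q[...,1]>.26)&(Q[...,1]<.41)
    X=Q[k];C=im[k].astype(int).min(1)
    ax=lambda y:np.array([np.cos(y)*np.cos(e),np.sin(y)*np.cos(e),np.sin(e)])
    # front-most plane
    f=least_squares(lambda q:np.minimum(0.02,abs(X@ax(q[0])-q[1])),[.3,X.mean(0)@ax(.3)-.005],loss="soft_l1",f_scale=.002,diff_step=1e-3)
    best=min(((np.sum(np.minimum(abs(X@ax(y)-d),.006)),y,d) for y in np.radians(np.arange(5,32,.5)) for d in np.arange(.70,.90,.001)))
    y,d=best[1:];a=ax(y);m=abs(X@a-d)<.005;F=X[m];l=np.array([-np.sin(y),np.cos(y),0]);u=np.cross(a,l)
    L=F@l;U=F@u;print(n,np.degrees(y),d,m.sum(),"l",np.percentile(L,[0,3,97,100]).round(4),"u",np.percentile(U,[0,3,97,100]).round(4))
    lc=(L.min()+L.max())/2;uc=(U.min()+U.max())/2
    (cx,cy),rr=cv2.minEnclosingCircle(np.c_[L,U].astype(np.float32)*1000);print(cx,cy,rr)
    print("centre",a*d+l*lc+u*uc, a*d+l*cx/1000+u*cy/1000)
t=np.load("top0.npz");P=t["P"]
k=(P[...,2]>.22)&(P[...,2]<.36)&(P[...,0]>.57)&(P[...,0]<.64)&(P[...,1]>.26)&(P[...,1]<.41);X=P[k];print("top front extents",[(w,(X@np.array([-np.sin(y),np.cos(y),0])).min().round(4),(X@np.array([-np.sin(y),np.cos(y),0])).max().round(4)) for w in [0]],"front d",np.percentile(X@a,[0,5,20,50]))
b=cv2.resize(np.load("s2.npz")["im"][85:150,200:260],None,fx=9,fy=9,interpolation=cv2.INTER_CUBIC);cv2.imwrite("pics/lens.png",b[:,:,::-1])
```

```text
scene0 17.0 0.735 151 l [0.1025 0.1053 0.1653 0.1736] u [-0.0636 -0.059   0.0023  0.0048]
137.44290161132812 -32.565269470214844 37.93989181518555
centre [0.60852548 0.33043209 0.28401413] [0.61000614 0.3302205  0.28111027]
s2 17.0 0.735 148 l [0.1034 0.1056 0.1674 0.1742] u [-0.066  -0.0578  0.0018  0.0066]
138.1715087890625 -30.175355911254883 36.81486129760742
centre [0.60845007 0.33116365 0.28371009] [0.60882723 0.33062197 0.28327626]
top front extents [(0, np.float64(0.107), np.float64(0.1754))] front d [0.7315486  0.73429534 0.73964524 0.7461765 ]
```

View pics/lens.png

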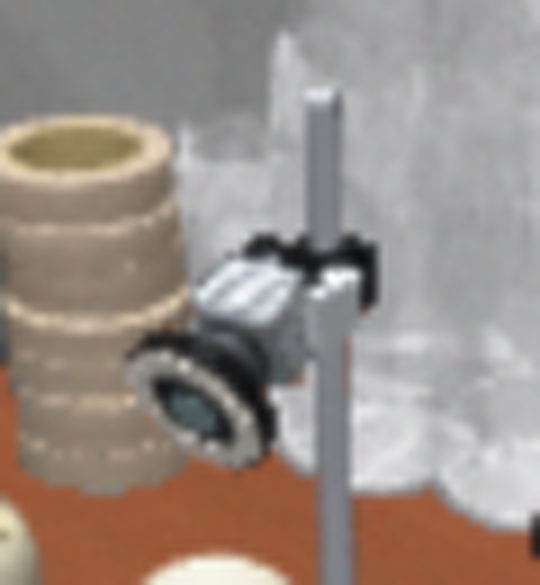

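The crop shows the ring light's white face at (200,405), with the lens in the middle. The fit gives yaw 17° and centre (0.609, 0.331, 0.2835), with a 70 mm width that agrees with the description.

The jog has no tilt command, so I'll use the documented approach-as-far-as-possible behaviour at the edge of the reach. I'll go out on azimuth 17° and watch the orientation there.

Run:
```python
from h import *
c,s=np.cos(np.radians(17)),np.sin(np.radians(17))
p=np.array([.5505,-.012,.3665]);r=R.from_quat([.752,.659,0,0])
plan([(.74*c,.74*s,.62)],[12],0,[24.5],p,r)
```

```text
[0, 0.412, 0.21, -0.422, -0.0057]
[0, 0.404, 0.224, -0.423, -0.0057]
[0, 0.396, 0.239, -0.422, -0.0057]
[0, 0.387, 0.253, -0.423, -0.0057]
[0, 0.377, 0.266, -0.422, -0.0057]
[0, 0.368, 0.28, -0.423, -0.0057]
[0, 0.357, 0.293, -0.422, -0.0057]
[0, 0.347, 0.305, -0.423, -0.0057]
[0, 0.336, 0.317, -0.423, -0.0057]
[0, 0.324, 0.329, -0.422, -0.0057]
[0, 0.312, 0.341, -0.423, -0.0057]
[0, 0.299, 0.351, -0.422, -0.0057]
end [0.7076 0.2163 0.62  ] tool y [0.956 0.294 0.   ]
```

jog_arm([
  [0,0.41,0.21,-0.42,-0.0057],
  [0,0.4,0.22,-0.42,-0.0057],
  [0,0.4,0.24,-0.42,-0.0057],
  [0,0.39,0.25,-0.42,-0.0057],
  [0,0.38,0.27,-0.42,-0.0057],
])

```text
time: 9.95
tool_pos: [0.6161, 0.0841, 0.4707]
orientation: [0.69, 0.724, -0.001, -0.001]
contact_force: [1.0, -1.0, 0.8]
opening: 0.135
finger_force: 20.0
```

jog_arm([
  [0,0.37,0.28,-0.42,-0.0057],
  [0,0.36,0.29,-0.42,-0.0057],
  [0,0.35,0.3,-0.42,-0.0057],
  [0,0.34,0.32,-0.42,-0.0057],
  [0,0.32,0.33,-0.42,-0.0057],
])

```text
time: 10.45
tool_pos: [0.6817, 0.1798, 0.5757]
orientation: [0.622, 0.783, -0.001, -0.001]
contact_force: [-0.2, 0.7, -0.3]
opening: 0.133
finger_force: 20.0
```

jog_arm([
  [0,0.31,0.34,-0.42,-0.0057],
  [0,0.3,0.35,-0.42,-0.0057],
  [0,0,0,0,0],
])

```text
time: 10.75
tool_pos: [0.7091, 0.2193, 0.6178]
orientation: [0.593, 0.805, 0.0, -0.0]
contact_force: [0.1, -0.5, -0.7]
opening: 0.136
finger_force: 20.0
```

jog_arm([
  [0,0,0.3,0,0],
  [0,0,0.3,0,0],
  [0,0,0.3,0,0],
  [0,0,0.3,0,0],
  [0,0,0.3,0,0],
])

```text
time: 11.25
tool_pos: [0.7794, 0.238, 0.6172]
orientation: [0.595, 0.804, -0.001, -0.001]
contact_force: [-0.1, -0.5, -0.6]
opening: 0.134
finger_force: 20.0
```

Run:
```python
from h import *
p,r,o=pose();print(o["time"],p,"tool y",r.apply([0,1,0]).round(3),"tool z",r.apply([0,0,1]).round(3),o["q"].round(3),o["qvel"].round(2),o["finger_force"])
```

```text
11.25 [0.77943028 0.23804305 0.61719749] tool y [ 0.956  0.292 -0.003] tool z [-0.003 -0.001 -1.   ] [ 0.266  0.694  0.342 -0.     2.108 -0.031] [ 0.    0.67 -1.1   0.    0.43  0.01] 19.999326608958654
```

jog_arm([
  [0,0,0.3,0,0],
  [0,0,0.3,0,0],
  [0,0,0.3,0,0],
])

```text
time: 11.55
tool_pos: [0.8019, 0.2455, 0.6002]
orientation: [0.594, 0.804, 0.007, 0.005]
contact_force: [0.8, -0.1, -1.1]
opening: 0.137
finger_force: 20.0
```

```bash
cat > st.py <<'E'
from h import *
p,r,o=pose();a=np.array([.8667,.2650,.4226]);y=r.apply([0,1,0])
print(round(o["time"],2),p.round(4),"tool y",y.round(3),"tool z",r.apply([0,0,1]).round(3),o["q"].round(3),o["qvel"].round(2),o["finger_force"],"ang to lens axis",np.degrees(np.arccos(abs(y@a))).round(1))
E
python3 st.py
```

```text
11.55 [0.8019 0.2455 0.6002] tool y [0.956 0.293 0.018] tool z [ 0.017  0.005 -1.   ] [ 2.670e-01  7.310e-01  3.160e-01  1.000e-03  2.077e+00 -3.000e-02] [ 0.    0.06 -0.    0.   -0.14  0.  ] 19.999673195416108 ang to lens axis 24.0
```

The orientation does change at the limit, by 1° so far. I'll push out and up.

jog_arm([
  [0,0,0.8,-0.6,0],
  [0,0,0.8,-0.6,0],
  [0,0,0.8,-0.6,0],
])

```text
time: 11.85
tool_pos: [0.8179, 0.251, 0.6197]
orientation: [0.593, 0.803, 0.047, 0.034]
contact_force: [-0.4, -1.1, -0.6]
opening: 0.136
finger_force: 20.0
```

```bash
python3 st.py
```

```text
11.85 [0.8179 0.251  0.6197] tool y [0.949 0.292 0.116] tool z [ 0.11   0.034 -0.993] [ 0.267  0.712  0.312  0.004  2.002 -0.029] [-0.   -0.08 -0.02  0.01 -0.24  0.  ] 19.999659981913283 ang to lens axis 18.4
```

Tilt works and persists: about 2° per row.

jog_arm([
  [0,0,0.8,-0.6,0],
  [0,0,0.8,-0.6,0],
  [0,0,0.8,-0.6,0],
  [0,0,0.8,-0.5,0],
  [0,0,0.8,-0.5,0],
])

```text
time: 12.35
tool_pos: [0.8381, 0.2573, 0.6599]
orientation: [0.589, 0.797, 0.109, 0.08]
contact_force: [0.0, 0.0, -1.0]
opening: 0.135
finger_force: 20.0
```

```bash
python3 st.py
```

```text
12.35 [0.8381 0.2573 0.6599] tool y [0.921 0.283 0.267] tool z [ 0.256  0.078 -0.964] [ 0.266  0.674  0.312  0.009  1.886 -0.028] [-0.   -0.06  0.01  0.01 -0.23  0.  ] 19.999620173111907 ang to lens axis 9.5
```

Tilt is now 15.5°. Five more rows should give about 25°.

jog_arm([
  [0,0,0.9,-0.4,0],
  [0,0,0.9,-0.4,0],
  [0,0,0.9,-0.4,0],
  [0,0,0.9,-0.3,0],
])

```text
time: 12.75
tool_pos: [0.868, 0.2665, 0.6814]
orientation: [0.582, 0.788, 0.16, 0.118]
contact_force: [0.3, 0.0, -0.4]
opening: 0.137
finger_force: 20.0
```

```bash
python3 st.py
```

```text
12.75 [0.868  0.2665 0.6814] tool y [0.88  0.271 0.39 ] tool z [ 0.372  0.114 -0.921] [ 0.266  0.663  0.312  0.012  1.766 -0.027] [-0.   -0.01 -0.    0.01 -0.31  0.  ] 19.999797146083438 ang to lens axis 2.1
```

jog_arm([
  [0,0,0.9,-0.3,0],
  [0,0,-0.1,0,0],
  [0,0,0,0,0],
])

```text
time: 13.05
tool_pos: [0.8705, 0.2673, 0.6842]
orientation: [0.581, 0.786, 0.171, 0.127]
contact_force: [0.2, 0.2, 0.0]
opening: 0.134
finger_force: 20.0
```

```bash
python3 st.py
python3 - <<'E'
from h import *
p,r,o=pose()
plan([(.60,.27,.63),(.435,.28,.47)],[9,8],0,None,p,r)
E
```

```text
13.05 [0.8705 0.2673 0.6842] tool y [0.869 0.267 0.417] tool z [ 0.398  0.122 -0.909] [ 0.266  0.632  0.366  0.013  1.715 -0.027] [-0.    0.01 -0.02  0.    0.02 -0.  ] 19.99950545585307 ang to lens axis 0.4
[0, 0.182, -0.571, -0.129, 0.0]
[0, 0.182, -0.571, -0.129, 0.0]
[0, 0.182, -0.571, -0.129, 0.0]
[0, 0.183, -0.571, -0.129, 0.0]
[0, 0.182, -0.571, -0.129, 0.0]
[0, 0.183, -0.571, -0.129, 0.0]
[0, 0.182, -0.571, -0.129, 0.0]
[0, 0.183, -0.571, -0.13, 0.0]
[0, 0.182, -0.571, -0.129, 0.0]
[0, 0.145, -0.518, 0.202, 0.0]
[0, 0.145, -0.518, 0.202, 0.0]
[0, 0.145, -0.518, 0.203, 0.0]
[0, 0.145, -0.519, 0.202, 0.0]
[0, 0.145, -0.518, 0.203, 0.0]
[0, 0.146, -0.519, 0.202, 0.0]
[0, 0.145, -0.518, 0.203, 0.0]
[0, 0.146, -0.519, 0.202, 0.0]
end [0.435 0.28  0.47 ] tool y [0.869 0.267 0.417]
```

The tool is now 0.4° off the lens axis. I'll move back and down to the view point.

jog_arm([
  [0,0.18,-0.57,-0.13,0],
  [0,0.18,-0.57,-0.13,0],
  [0,0.18,-0.57,-0.13,0],
  [0,0.18,-0.57,-0.13,0],
  [0,0.18,-0.57,-0.13,0],
])

```text
time: 13.55
tool_pos: [0.7195, 0.2683, 0.6542]
orientation: [0.581, 0.786, 0.172, 0.127]
contact_force: [-0.0, -0.4, 0.5]
opening: 0.135
finger_force: 20.0
```

jog_arm([
  [0,0.18,-0.57,-0.13,0],
  [0,0.18,-0.57,-0.13,0],
  [0,0.18,-0.57,-0.13,0],
  [0,0.18,-0.57,-0.13,0],
  [0,0.15,-0.52,0.2,0],
])

```text
time: 14.05
tool_pos: [0.5785, 0.2706, 0.6142]
orientation: [0.58, 0.785, 0.174, 0.128]
contact_force: [0.9, -0.1, 0.1]
opening: 0.134
finger_force: 20.0
```

jog_arm([
  [0,0.15,-0.52,0.2,0],
  [0,0.15,-0.52,0.2,0],
  [0,0.15,-0.52,0.2,0],
  [0,0.15,-0.52,0.2,0],
  [0,0.15,-0.52,0.2,0],
])

```text
time: 14.55
tool_pos: [0.475, 0.2778, 0.5106]
orientation: [0.581, 0.786, 0.172, 0.127]
contact_force: [0.1, 0.6, -0.3]
opening: 0.131
finger_force: 20.0
```

jog_arm([
  [0,0.15,-0.52,0.2,0],
  [0,0.15,-0.52,0.2,0],
  [0,0,0,0,0],
  [0,0,0,0,0],
])

```text
time: 14.95
tool_pos: [0.4342, 0.2808, 0.4718]
orientation: [0.58, 0.786, 0.172, 0.127]
contact_force: [0.6, -0.1, 0.2]
opening: 0.133
finger_force: 20.0
```

```bash
python3 st.py
python3 - <<'E'
from h import *
p,r,o=pose();z=r.apply([0,0,1])
T=np.array([.4703,.2886,.2159])-.0410*z;print(T)
plan([(T[0]-.01,T[1],T[2]+.06),T],[5,4],0,None,p,r)
E
```

```text
14.95 [0.4342 0.2808 0.4718] tool y [0.868 0.268 0.417] tool z [ 0.399  0.123 -0.909] [ 0.602 -0.347  1.871 -0.134  1.207  0.324] [-0.01  0.01 -0.04 -0.   -0.    0.  ] 19.99959100256092 ang to lens axis 0.4
[0.45394414 0.28356069 0.2531571 ]
[0, -0.001, -0.228, 0.593, 0.0]
[0, -0.001, -0.228, 0.594, 0.0]
[0, -0.001, -0.228, 0.593, 0.0]
[0, -0.001, -0.229, 0.594, 0.0]
[0, -0.001, -0.228, 0.593, 0.0]
[0, -0.015, -0.082, 0.293, 0.0]
[0, -0.015, -0.082, 0.292, 0.0]
[0, -0.014, -0.082, 0.293, 0.0]
[0, -0.015, -0.081, 0.292, 0.0]
end [0.454  0.2835 0.2532] tool y [0.868 0.268 0.417]
```

jog_arm([
  [0,0,-0.23,0.59,0],
  [0,0,-0.23,0.59,0],
  [0,0,-0.23,0.59,0],
  [0,0,-0.23,0.59,0],
  [0,0,-0.23,0.59,0],
])

```text
time: 15.45
tool_pos: [0.4449, 0.2837, 0.3142]
orientation: [0.581, 0.785, 0.173, 0.127]
contact_force: [0.0, 0.3, -0.3]
opening: 0.134
finger_force: 20.0
```

jog_arm([
  [0,-0.01,-0.08,0.29,0],
  [0,-0.01,-0.08,0.29,0],
  [0,-0.01,-0.08,0.29,0],
  [0,-0.02,-0.08,0.29,0],
  [0,0,0,0,0],
])

```text
time: 15.95
tool_pos: [0.4536, 0.2833, 0.2527]
orientation: [0.581, 0.786, 0.17, 0.126]
contact_force: [0.1, 0.4, 0.2]
opening: 0.133
finger_force: 20.0
```

jog_arm([
  [0,0,0,0,0],
  [0,0,0,0,0],
  [0,0,0,0,0],
])

```text
time: 16.25
tool_pos: [0.4536, 0.2841, 0.2553]
orientation: [0.58, 0.786, 0.172, 0.127]
contact_force: [0.1, 0.0, -0.4]
opening: 0.135
finger_force: 20.0
```

```bash
python3 st.py
python3 - <<'E'
from h import *
p,r,o=pose();z=r.apply([0,0,1]);y=r.apply([0,1,0]);x=r.apply([1,0,0])
c=capture("scene");P=pts(c);im=c["image"]
cv2.imwrite("pics/s5.png",cv2.resize(im[85:235,170:320,::-1],None,fx=4,fy=4,interpolation=cv2.INTER_CUBIC))
t=capture("top")
for n,c in (("scene",c),("top",t)):
    P=pts(c);hsv=cv2.cvtColor(c["image"],cv2.COLOR_RGB2HSV)
    L=(P-p)@np.stack([x,y,z],1)   # tool coords
    k=(abs(L[...,1])<.012)&(L[...,2]>-.02)&(L[...,2]<.12)&(abs(L[...,0])<.08)&(P[...,2]>.1)&(hsv[...,2]>110)&(hsv[...,1]>15)
    X=L[k];print(n,k.sum(),"min",X.min(0).round(4),"max",X.max(0).round(4))
    if k.sum()>5:
        (cx,cy),rr=cv2.minEnclosingCircle((X[:,[0,2]]*1000).astype(np.float32));print("circle",cx,cy,rr)
        m=p+x*cx/1000+z*cy/1000;print("mid",m,"err lens frame",[(m-np.array([.4703,.2886,.2159]))@v for v in (y,x,z)])
E
```

```text
16.25 [0.4536 0.2841 0.2553] tool y [0.868 0.267 0.418] tool z [ 0.4    0.123 -0.908] [ 0.582 -0.233  2.178 -0.165  0.787  0.376] [ 0.   -0.    0.01  0.   -0.    0.  ] 19.99954901752062 ang to lens axis 0.4
scene 231 min [-0.0562 -0.0099 -0.0118] max [0.0558 0.0066 0.0947]
circle -0.5848186016082764 41.29910659790039 56.48296356201172
mid [0.47023731 0.28865935 0.2177975 ] err lens frame [np.float64(0.0007550404194628952), np.float64(7.599677518715153e-05), np.float64(-0.0017412920682493413)]
top 95 min [-0.0526 -0.0082 -0.0087] max [0.0579 0.0027 0.0951]
circle 1.4865939617156982 40.13176345825195 56.557456970214844
mid [0.46916223 0.29049548 0.21885876] err lens frame [np.float64(0.000755040419462898), np.float64(0.0021474093385112154), np.float64(-0.0029086352078977243)]
```

View pics/s5.png

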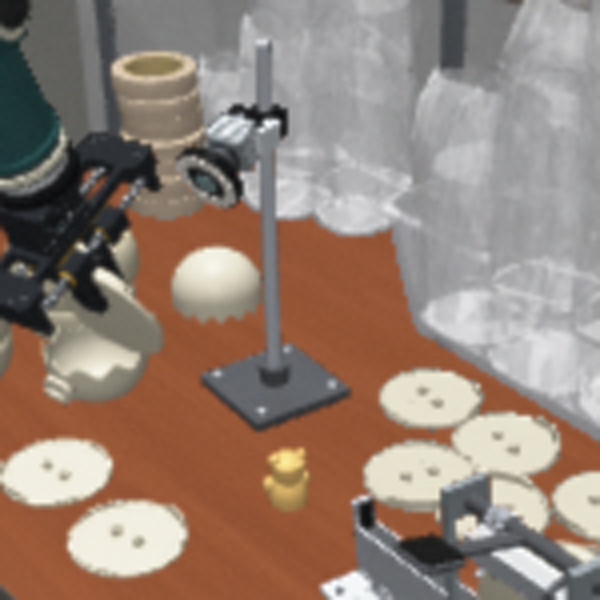

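The lid at (125,310) is held facing the lens at (208,182), within about 3 mm and 1° of the target. It is clear of the camera, and the bystanders have not moved.

```bash
python3 -c "
from bench import *
print(finish_job())"
```

```text
the job is handed in; nothing more can be done
None
```

The front lid is held with its bossed face to the lens, about 3 mm and 1° off target by my own measurements; the job is handed in, but `finish_job()` returned no verdict. The jog has no tilt command, so I got the 25° tilt by pushing the arm against its reach limit.

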